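# Slide the gauge cup under the inspection lamp and switch it on

### The job

Push the wide gauge cup, with the crown cap in it, along the bench past the steel anvil and the square gauge block and in under the hood of the lamp box until it stands centred on the round viewing plate; never lift the cup, keep the cup and the robot clear of the anvil and the block, and do not let the cup touch the lamp box or its legs. Then throw the toggle on top of the lamp box fully over to its other side to switch the lamp on, and leave everything else on the bench where it is.

Things in the scene. Friction and masses are not known exactly. Their poses are not given: they have to be found in the camera images.
- cup: the gauge cup: low, wide, round bone-white ceramic cup, 90 mm outside diameter (82 mm at the very foot, full width from 6 mm up), 34 mm high, wall 6 mm, floor 6 mm thick; 0.18 to 0.35 kg; slides on the bench; origin centre of its underside, on the bench. Too wide for most grippers, so it is pushed
- cap: tarnished nickel crown cap, 31 mm across, 6 mm high, lying loose on the floor of the gauge cup; origin centre of its underside
- anvil: fixed obstacle: squat round turned-steel anvil, 56 mm across at its foot, 45 mm high; origin centre of its underside
- block: fixed obstacle: square dark steel gauge block bolted down, 50 x 50 mm, 45 mm high; origin centre of its underside, x and y axes along its sides
- lampbox: fixed cream enamel lamp box with a hood in front. Origin: on the bench at the centre of the viewing plate; x axis level, pointing into the box (the cup comes in along +x), z up. The box stands at x 70 to 170 mm, y -90 to 90 mm, 110 mm high. Tie rods 10 mm thick run at y -85 and 85 mm, 100 to 118 mm high, from hood to box
- plate (a point): centre of the flat round opal viewing plate with a dark rim (104 mm across, flush with the bench) between hood and box of the lamp box, seen from above; same place and axes as lampbox
- toggle (a joint): angle of the toggle on top of the lamp box, rad: 0 = off, leaning 0.5 rad from upright towards the lamp box's +y side; 1.0 = fully on, leaning as far to its -y side. Its axis is parallel to the lamp box's x axis, at lampbox x 120, y 0, z 132 mm; it stays where it is left (light friction, about 1 N at the ball, no spring)
- toggle_tip (a point): centre of the black ball, 26 mm across, at the end of the toggle's 10 mm thick stem, 70 mm from its axis; it swings with the toggle
- bottle: loose green glass bottle, 60 mm across, 210 mm tall; bystander; origin centre of its underside
- probe: loose wooden-handled steel probe lying on the bench, 173 mm long, handle 18 mm thick; bystander; origin on the bench under the ferrule, its x axis points from handle (-100 mm) to steel tip (+73 mm)
- jar: loose small amber jar, 60 mm across, 70 mm tall; bystander; origin centre of its underside
- sparecap: loose spare nickel crown cap, 31 mm across, 6 mm high, lying on the bare bench; bystander; origin centre of its underside
- sleeve: loose brass ring, 44 mm across, 30 mm high; bystander; origin centre of its underside
- sparecup: loose narrow bone-white cup, 64 mm across, 60 mm tall, empty; bystander, not the gauge cup; origin centre of its underside
- hood (a point): middle of the underside of the lamp hood, a cross beam 62 to 130 mm above the bench, 24 mm deep (lampbox x -56 to -32 mm), 182 mm wide, on two legs 12 mm thick at lampbox x -44, y -85 and 85 mm; axes as lampbox. The cup passes beneath, between the legs. An upright gripper cannot follow it all the way; one leaning back 30 to 40 degrees, fingers pointing forward and down, can
Not all that is in view belongs to the job. What is shaped like the cup but red or yellow is not meant.

How it is judged:
By the outcome, as a careful person would: the job done as asked, in the order asked, and still so for the second after the job is handed in, with the robot touching nothing.
It also fails if it takes over 72 s, if anything falls off the work surface, if the arm or the gripper's body presses on something with over 40 N, if the wrist force passes 120 N, or if a joint passes its speed limit or range.

### The arm

A 6-joint arm with a two-finger parallel gripper is mounted at the origin on the work surface. World frame = base frame: x ahead of the robot, y to its left, z up, the work surface at z = 0. Lengths are in m, angles in rad, forces in N, time in s.
With the tool pointing down it reaches from about 0.325 to 0.775 m from the base axis. Payload 5.5 kg.
Tool frame: the origin (TCP) lies on the centre line of the jaws, within the pads' length; the fingertips stand 17 mm ahead of it and the grasp point (between the pads) lies 2 mm behind it; z points along the fingers, x is the direction in which the jaws open and shut, and the axes are right-handed (so a half turn about z gives the same grasp; the last joint's range is limited). The gripper opens to 85 mm and grips with 20 to 120 N. Pads are 22 mm wide; open, the fingers measure 114 mm over their backs; the gripper's body (76 mm by 85 mm) begins 54 mm behind the grasp point. The pads swing forward as they close: fully open they stand 13 mm farther back than shut.
Start: joints at [-1.306, 0.091, 1.231, -0, 1.82, -0.057], TCP at [0.19, -0.569, 0.248] pointing down, gripper open.
Joint ranges: [-2.87, 2.87], [-0.86, 2.18], [0.17, 2.46], [-1.51, 4.65], [0.06, 2.69], [-2.65, 2.65]. Speed limits (rad/s): [2.57, 2.57, 3.01, 3.14, 3.14, 3.14].

### API

Orientations are given as a unit quaternion [w, x, y, z].
In Python, from station import * gives the robot as it stands.
- The arm moves only by the shell command python3 -m pendant 'ROWS' [FORCE]. ROWS is JSON, a list of rows, each a list of 7 numbers: the turn, a rotation vector about the tool's x, y, z as a fraction of full scale, then the shift along the tool's x, y, z as a fraction of full scale, then the closure, from -1 (fully open) to 1 (shut). A call has 1 to 10 rows; each row is the pose to reach, as a shift and turn from the pose measured when the call began, along the tool's axes at that moment; what a row does not reach only later rows make up. Full scale, the value 1, is 0.2 m for a shift and 30 degrees for a turn. A row lasts 1/10 s, in which the tool goes at most 50 mm and 8.59 degrees, less where a joint would pass 70% of its speed; a pose out of reach is approached as far as the arm can. A call with a number of a shift or a turn outside -1 to 1 is refused whole. A call with a gripper value outside its range is refused whole. The fingers move at their own pace and stop on an object; FORCE is the grip in N (left out, the last holds). Time passes only in rows, so rows that repeat a pose let the fingers close. It gives the time, the measured TCP pose, the force and the opening at its end, in the units of the state.
- state(): the state, without advancing time (a new reading comes with each control period).
- camera(name): name is "scene" or "top"; returns a dict with "image" (420x560x3 uint8, red, green, blue), "range_z" (420x560 float32, m along the optical axis (not along the pixel's ray), 0 where there is no reading), "fx", "fy", "cx", "cy" (pixels), "position" and "orientation" of the camera in the world. Camera axes: x right, y down, z forward; pixel columns grow to the right and rows downward; lengths in m; the calibration is good to about 2 mm. A picture is of the moment at which its call begins.
- sign_off(): hands the job in, once; it reports no verdict.
The state is a dict: "time": time; "qpos": joint angles; "joint_velocities": joint speeds; "joint_torque": joint torques, N m; "eef_pos": TCP position; "tool_rot": TCP orientation; "contact_force": force on the tool from outside, world axes, zero at the start; "ft_torque": the same for the moment, N m; "finger_gap": finger opening in m.
Only numpy, scipy, OpenCV 4.12 (cv2) and the standard library are available. Lean on these libraries where they do the work, as an engineer would, in place of code of your own. Each camera call takes 0.05 s, during which the arm holds its last target. There are 200 camera calls.

## Working session

There is one attempt and no reset: what is moved stays moved. The work goes in short steps, Python scripts to look and compute and a shell command to move; the robot and the scene stay as the last step left them, time stands still between calls to the robot, and variables do not carry over. Pictures are saved under pics/ and viewed, about 8 in all and at most 12, crops included, and the job is handed in when it is done.

```bash
mkdir -p pics; ls
python3 - <<'E'
from station import *
import cv2,numpy as np
for n in("scene","top"):
    c=camera(n); np.savez(f"{n}0.npz",**c); cv2.imwrite(f"pics/{n}0.png",c["image"][:,:,::-1]); print(n,c["position"],c["orientation"],c["fx"],c["cx"],c["cy"])
print(state())
E
```

```text
pics
scene [ 0.95414729 -0.57053796  1.13317907] [-0.2752809   0.90948876  0.29584646 -0.09759863] 491.08347052995134 283.5090473919673 219.34507485256
top [ 0.50868233 -0.04813021  1.10714066] [ 0.02645278 -0.70055932  0.7126162  -0.02636361] 382.6406524981019 278.90057219214964 208.93471164133848
{'time': 0.1, 'qpos': array([-1.30571392e+00,  9.18262233e-02,  1.23177237e+00,  1.46954949e-05,
        1.81980955e+00, -5.66994858e-02]), 'joint_velocities': array([-0.00130804, -0.00096382, -0.00185939,  0.00045702, -0.0001211 ,
       -0.00010431]), 'joint_torque': array([ 3.03636014e-03, -4.60214174e+01, -4.19220507e+01, -1.09119876e-04,
        1.06126891e-02, -2.01816232e-05]), 'eef_pos': array([ 0.1896988 , -0.56898686,  0.24723448]), 'tool_rot': array([-5.77167761e-04,  8.11252069e-01, -5.84695866e-01, -7.00662639e-04]), 'contact_force': array([ 0.10243964, -0.35956605, -0.50324151]), 'ft_torque': array([ 0.03222684, -0.01184834,  0.00911591]), 'finger_gap': 0.08525801720675026}
```

View pics/scene0.png

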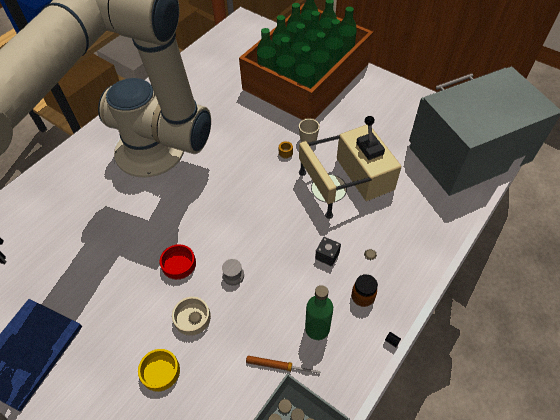

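View pics/top0.png

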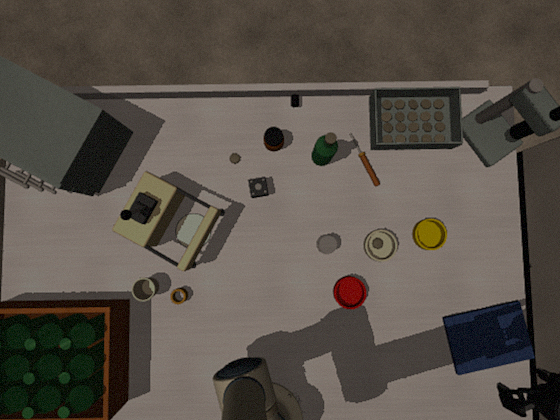

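The top view shows the bone-white cup with its cap at about (380,244), which is (191,316) in the scene view. Red (350,291) and yellow (430,234) are decoys, and the narrow cup at (145,288) is the spare. The anvil is at (328,243), the block at (260,186), and the plate at (192,230) with the hood on its right. Next I'll measure them, with an enlarged crop to confirm the cup.

```bash
cat > h.py <<'E'
import numpy as np,cv2
from scipy.spatial.transform import Rotation as R
def cloud(c):
    z=np.asarray(c["range_z"]);v,u=np.mgrid[:z.shape[0],:z.shape[1]]
    p=np.stack([(u-c["cx"])/c["fx"]*z,(v-c["cy"])/c["fy"]*z,z],-1)
    w,x,y,k=c["orientation"]
    P=p@R.from_quat([x,y,k,w]).as_matrix().T+c["position"]; P[z==0]=np.nan; return P
def circ(q):
    A=np.c_[2*q[:,:2],np.ones(len(q))];s=np.linalg.lstsq(A,(q[:,:2]**2).sum(1),rcond=None)[0]
    return s[:2],np.sqrt(s[2]+s[0]**2+s[1]**2)
E
python3 - <<'E'
from h import *
px={"scene":dict(cup=(191,316),anvil=(232,268),block=(328,246),bottle=(320,295),jar=(365,285)),"top":dict(cup=(380,244),anvil=(328,243),block=(260,186),jar=(274,138),bottle=(328,142),sparecup=(145,288),plate=(192,230),box=(140,220),hood=(204,238),ball=(126,214),sparecap=(235,158),sleeve=(180,296))}
for n in px:
    c=np.load(n+"0.npz");P=cloud(c)
    for k,(u,v) in px[n].items(): print(n,k,P[v,u].round(3),end=' ')
    print()
    Q=P.reshape(-1,3);im=c["image"].reshape(-1,3).astype(float)
    def near(k,r,lo,hi):
        u,v=px[n][k];ctr=P[v,u]
        m=(np.hypot(*(Q[:,:2]-ctr[:2]).T)<r)&(Q[:,2]>lo)&(Q[:,2]<hi);return Q[m]
    for k,lo,hi in(("cup",.028,.04),("anvil",.039,.05),("block",.039,.05)):
        q=near(k,.06 if k=="cup" else .045,lo,hi); (c0,sz,a)=cv2.minAreaRect(q[:,:2].astype(np.float32))
        e,rr=cv2.minEnclosingCircle(q[:,:2].astype(np.float32))
        print(n,k,len(q),"zmed",np.median(q[:,2]).round(4),"rect",np.round(c0,4),np.round(sz,4),round(a,1),"encl",np.round(e,4),round(rr,4))
    c00=np.array([0,0])
    u,v=(140,220) if n=="top" else (372,175)
    b=P[v,u];print("boxpt",b.round(3))
    m=(np.hypot(*(Q[:,:2]-b[:2]).T)<.15)&(Q[:,2]>.104)&(Q[:,2]<.114)
    for lo,hi in((.104,.114),(.124,.136)):
        m=(np.hypot(*(Q[:,:2]-b[:2]).T)<.25)&(Q[:,2]>lo)&(Q[:,2]<hi)
        msk=m.reshape(P.shape[:2]).astype(np.uint8)
        l,lab,st,ce=cv2.connectedComponentsWithStats(msk)
        for i in range(1,l):
            if st[i,4]>80:
                q=P[lab==i];r=cv2.minAreaRect(q[:,:2].astype(np.float32));print(n,lo,st[i],np.median(q[:,2]).round(4),np.round(r[0],4),np.round(r[1],4),round(r[2],1))
    if n=="top": cv2.imwrite("pics/cup.png",cv2.resize(c["image"][190:300,300:470,::-1],None,fx=4,fy=4))
E
```

```text
scene cup [ 0.48  -0.333  0.013] scene anvil [ 0.49  -0.183  0.045] scene block [0.649 0.012 0.043] scene bottle [ 0.747 -0.185  0.211] scene jar [ 0.788 -0.041  0.07 ] 
scene cup 297 zmed 0.0325 rect [ 0.4816 -0.333 ] [0.0885 0.0895] 66.8 encl [ 0.4816 -0.3334] 0.0456
scene anvil 272 zmed 0.0447 rect [ 0.4878 -0.183 ] [0.048  0.0496] 63.0 encl [ 0.4873 -0.1817] 0.026
scene block 341 zmed 0.0441 rect [0.6504 0.009 ] [0.0511 0.0542] 8.7 encl [0.651  0.0087] 0.0338
boxpt [0.643 0.226 0.114]
scene 0.104 [417 121  48  52 152] 0.1084 [0.7351 0.4251] [0.0164 0.2058] 64.9
scene 0.104 [ 313  125   88   55 1278] 0.1094 [0.5709 0.2673] [0.1805 0.1825] 61.2
scene 0.104 [299 149  38  47 100] 0.1088 [0.5077 0.1486] [0.024  0.1782] 68.7
scene 0.124 [418 116  49  52 186] 0.1303 [0.7352 0.4241] [0.0156 0.2057] 63.7
scene 0.124 [357 133  28  24 249] 0.1334 [0.5892 0.3031] [0.0525 0.0733] 61.7
scene 0.124 [299 141  37  50 468] 0.1292 [0.5091 0.1601] [0.0253 0.1853] 61.4
top cup [ 0.486 -0.335  0.012] top anvil [ 0.491 -0.183  0.044] top block [0.653 0.003 0.046] top jar [ 0.783 -0.038  0.07 ] top bott
[... 315 characters left out ...]
0.4837 -0.3313] 0.0451
top anvil 249 zmed 0.045 rect [ 0.4901 -0.1812] [0.0467 0.047 ] 43.7 encl [ 0.4901 -0.1806] 0.025
top block 314 zmed 0.0449 rect [0.6543 0.0107] [0.0504 0.0499] 9.0 encl [0.6537 0.0101] 0.0335
boxpt [0.559 0.305 0.135]
top 0.104 [ 75 134  36  58 128] 0.1095 [0.7148 0.4401] [0.0053 0.1749] 60.6
top 0.104 [ 112  171   87   87 2036] 0.1096 [0.5764 0.2773] [0.1641 0.1805] 60.4
top 0.124 [ 70 132  37  60 172] 0.1303 [0.7135 0.4403] [0.0075 0.1755] 59.7
top 0.124 [130 192  26  32 291] 0.1342 [0.592 0.305] [0.0501 0.07  ] 60.1
top 0.124 [177 205  41  66 656] 0.1293 [0.5127 0.1621] [0.0243 0.1802] 61.0
top 0.124 [ 92 306  19  10 102] 0.1297 [0.3341 0.4039] [0.0448 0.0217] 86.5
```

View pics/cup.png

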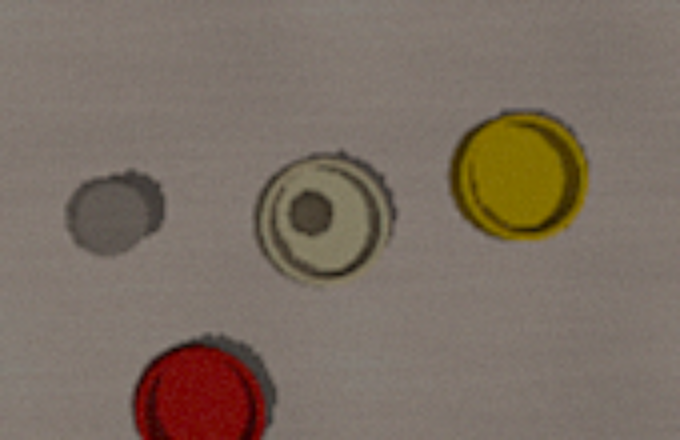

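The crop confirms it: the bone-white ring at (322,218) holds the grey cap, with the anvil at (115,215) and the red and yellow cups beside it. My plan is to use half-closed fingers as a two-point cradle, leaning back, and push between the anvil and the block.

```bash
cat >> h.py <<'E'
def pose(C,hd,lean=40,gap=.044,back=0,zc=.020,tip=.017):
    """tool pose whose two front tip corners cradle a cup centred at C, heading hd deg"""
    h,l=np.radians([hd,lean]);d=np.array([np.cos(h),np.sin(h),0]);k=np.array([0,0,1.])
    z=d*np.sin(l)-k*np.cos(l);y=-d*np.cos(l)-k*np.sin(l)
    s=np.sqrt(.045**2-(gap/2)**2)+back
    p=np.array([C[0],C[1],zc])-d*s-tip*z+.011*y
    return p,R.from_matrix(np.c_[np.cross(y,z),y,z])
def now():
    from station import state
    s=state();w,x,y,k=s["tool_rot"];return np.array(s["eef_pos"]),R.from_quat([x,y,k,w]),s
def rows(targets,closure):
    p0,r0,s=now()
    for p,r in targets:
        t=np.degrees((r0.inv()*r).as_rotvec())/30;d=r0.inv().apply(p-p0)/.2
        print("["+",".join("%g"%round(v,3) for v in [*t,*d])+f",{closure}],","OUT" if max(abs(np.r_[t,d]))>1 else "")
    print("t",s["time"],"gap",s["finger_gap"],"F",np.round(s["contact_force"],1))
plate=np.array([.5323,.1993]);YAW=60.8
E
python3 - <<'E'
from h import *
p,r=pose((.483,-.332),45,back=.03,zc=.12)
print(p)
rows([((np.array([.19,-.569,.247])+p)/2,now()[1]*R.from_rotvec((now()[1].inv()*r).as_rotvec()/2)),(p,r)],-.05)
E
```

```text
[ 0.42034366 -0.39465634  0.12595209]
[0.654,-0.153,-0.425,-0.23,-0.686,0.304,-0.05], 
[1.308,-0.306,-0.85,-0.461,-1.37,0.607,-0.05], OUT
t 0.1 gap 0.08525801720675026 F [ 0.1 -0.4 -0.5]
```

```bash
python3 -m pendant '[[0.22,-0.05,-0.14,-0.08,-0.23,0.1,-0.05],[0.44,-0.1,-0.28,-0.15,-0.46,0.2,-0.05],[0.654,-0.153,-0.425,-0.23,-0.686,0.304,-0.05],[0.654,-0.153,-0.425,-0.23,-0.686,0.304,-0.05],[0.654,-0.153,-0.425,-0.23,-0.686,0.304,-0.05]]'
python3 - <<'E'
from h import *
p,r=pose((.483,-.332),45,back=.03,zc=.10)
rows([(p,r)],-.05)
E
```

```text
time: 0.6
eef_pos: [0.3052, -0.4812, 0.1851]
tool_rot: [-0.162, 0.858, -0.483, 0.065]
contact_force: [0.3, 0.3, -0.0]
finger_gap: 0.0451
[0.655,-0.148,-0.428,-0.047,-0.538,0.619,-0.05], 
t 0.6 gap 0.0450881647223464 F [ 0.3  0.3 -0. ]
```

```bash
python3 -m pendant '[[0.2,-0.05,-0.14,-0.015,-0.18,0.2,-0.05],[0.4,-0.1,-0.28,-0.03,-0.36,0.4,-0.05],[0.655,-0.148,-0.428,-0.047,-0.538,0.619,-0.05],[0.655,-0.148,-0.428,-0.047,-0.538,0.619,-0.05],[0.655,-0.148,-0.428,-0.047,-0.538,0.619,-0.05]]'
python3 - <<'E'
from h import *
from station import camera
p,r=pose((.483,-.332),45,back=.03,zc=.10)
p0,r0,s=now();print((p-p0).round(4),np.degrees((r0.inv()*r).magnitude()))
for n in("scene","top"):
    c=camera(n);P=cloud(c);Q=P.reshape(-1,3);L=r0.inv().apply(Q-p0)
    m=(abs(L[:,0])<.07)&(abs(L[:,1])<.035)&(L[:,2]>-.04)&(L[:,2]<.05)
    l=L[m];print(n,m.sum(),np.percentile(l[:,2],[50,90,97,100]).round(4) if len(l) else 0)
    for sgn in(-1,1):
        t=l[sgn*l[:,0]>0]
        if len(t)>3:print(t[np.argsort(-t[:,2])[:4]].round(3).tolist(),t.min(0).round(3),t.max(0).round(3))
    if n=="scene":cv2.imwrite("pics/s1.png",cv2.resize(c["image"][200:420,0:290,::-1],None,fx=2.5,fy=2.5))
E
```

```text
time: 1.1
eef_pos: [0.4201, -0.3944, 0.1047]
tool_rot: [-0.315, 0.868, -0.36, 0.129]
contact_force: [0.3, 0.0, 0.9]
finger_gap: 0.0448
[ 0.0002 -0.0002  0.0013] 0.2465582590467179
scene 441 [-0.0197  0.0048  0.01    0.0148]
[[-0.024, -0.006, 0.014], [-0.023, -0.003, 0.014], [-0.025, 0.008, 0.013], [-0.024, -0.0, 0.013]] [-0.056 -0.015 -0.04 ] [-0.021  0.013  0.014]
[[0.027, -0.005, 0.015], [0.029, -0.003, 0.013], [0.028, -0.005, 0.012], [0.022, -0.008, 0.012]] [ 0.02  -0.016 -0.04 ] [0.054 0.012 0.015]
top 301 [-0.022   0.0037  0.0094  0.0143]
[[-0.027, -0.014, 0.012], [-0.029, -0.012, 0.011], [-0.023, -0.015, 0.011], [-0.025, -0.014, 0.009]] [-0.054 -0.018 -0.04 ] [-0.022  0.005  0.012]
[[0.023, -0.008, 0.014], [0.028, -0.011, 0.014], [0.023, -0.015, 0.012], [0.022, -0.007, 0.011]] [ 0.021 -0.019 -0.04 ] [0.054 0.007 0.014]
```

View pics/s1.png

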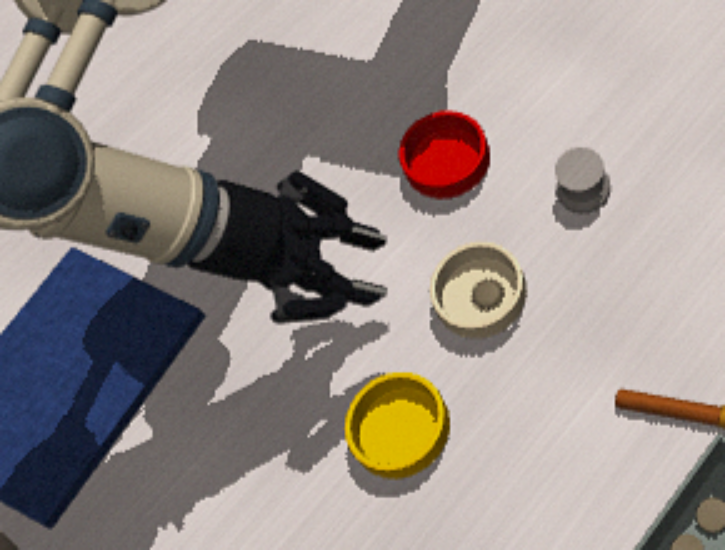

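Cup, red, yellow and anvil are all clear, with the gripper hovering behind the cup (fingers at crop (375,265), cup (477,288)). Measured tip length is about 15 mm ahead of the TCP. Now for the path.

```bash
cat > path.py <<'E'
from h import *
from scipy.interpolate import CubicSpline
W=np.array([(.483,-.332),(.533,-.282),(.578,-.225),(.590,-.165),(.578,-.10),(.530,-.02),(.486,.05),(.4835,.112),plate])
t=np.r_[0,np.cumsum(np.hypot(*np.diff(W,axis=0).T))]
ex=np.array([np.cos(np.radians(YAW)),np.sin(np.radians(YAW))])
cs=CubicSpline(t,W,bc_type=((1,np.array([.707,.707])),(1,ex)))
def pt(s): 
    v=cs(s,1);return cs(s),np.degrees(np.arctan2(v[1],v[0]))
TIP=.015
E
python3 - <<'E'
from path import *
S=np.linspace(0,t[-1],200);c=cs(S)
print("len",t[-1],"anvil",np.hypot(*(c-[.489,-.182]).T).min()-.073)
e=R.from_euler('z',9,degrees=True).as_matrix()[:2,:2];q=abs((c-[.652,.010])@e)-.025
print("block",np.hypot(*np.maximum(q,0).T).min()-.045)
for s in np.arange(0,t[-1],.06):print(round(s,2),pt(s)[0].round(3),pt(s)[1].round(1))
print("descend");rows([pose(W[0],45,back=.03,tip=TIP)],-.05)
E
```

```text
len 0.6086590029569509 anvil 0.025793303714900212
block 0.03902435226969031
0.0 [ 0.483 -0.332] 45.0
0.06 [ 0.525 -0.29 ] 45.1
0.12 [ 0.566 -0.245] 54.2
0.18 [ 0.588 -0.19 ] 81.6
0.24 [ 0.586 -0.129] 101.3
0.3 [ 0.566 -0.073] 118.3
0.36 [ 0.532 -0.023] 127.3
0.42 [0.497 0.026] 120.0
0.48 [0.48  0.083] 91.2
0.54 [0.495 0.141] 61.4
0.6 [0.528 0.192] 58.6
descend
[0.008,-0.005,0.002,-0.007,0.257,0.331,-0.05], 
t 1.2 gap 0.044612470480242535 F [-0.8 -0.4  0. ]
```

```bash
python3 -m pendant '[[0.002,-0.001,0.001,-0.002,0.06,0.08,-0.05],[0.004,-0.002,0.001,-0.003,0.13,0.16,-0.05],[0.006,-0.004,0.002,-0.005,0.19,0.25,-0.05],[0.008,-0.005,0.002,-0.007,0.257,0.331,-0.05],[0.008,-0.005,0.002,-0.007,0.257,0.331,-0.05],[0.008,-0.005,0.002,-0.007,0.257,0.331,-0.05]]'
python3 - <<'E'
from path import *
T=[pose(W[0],45,back=b,tip=TIP) for b in(.018,.009)]+[pose(*pt(s),tip=TIP) for s in np.arange(0,.09,.011)]
rows(T,-.05);print(now()[0])
E
```

```text
time: 1.8
eef_pos: [0.4209, -0.3934, 0.0236]
tool_rot: [-0.316, 0.868, -0.36, 0.13]
contact_force: [0.6, 0.5, 0.0]
finger_gap: 0.0447
[-0.001,0.002,-0.003,0.002,-0.049,0.036,-0.05], 
[-0.001,0.002,-0.003,0.002,-0.083,0.064,-0.05], 
[-0.001,0.002,-0.003,0.002,-0.117,0.093,-0.05], 
[-0.001,0.003,-0.001,0.002,-0.16,0.129,-0.05], 
[-0.001,0.003,-0.001,0.002,-0.201,0.164,-0.05], 
[-0.001,0.003,-0.001,0.002,-0.243,0.199,-0.05], 
[-0.001,0.002,-0.002,0.002,-0.285,0.235,-0.05], 
[-0.001,0,-0.004,0.003,-0.328,0.27,-0.05], 
[-0.001,-0.002,-0.007,0.003,-0.37,0.305,-0.05], 
[-0.001,-0.007,-0.014,0.004,-0.413,0.341,-0.05], 
[-0.001,-0.029,-0.039,0.008,-0.455,0.377,-0.05], 
t 1.8 gap 0.04469189340449145 F [0.6 0.5 0. ]
[ 0.42091711 -0.39341329  0.0236138 ]
```

```bash
cat > chk.py <<'E'
import sys
from path import *
from station import camera
def cup(C):
    out=[]
    for n in("scene","top"):
        c=camera(n);Q=cloud(c).reshape(-1,3);im=c["image"].reshape(-1,3).astype(int)
        m=(np.hypot(*(Q[:,:2]-C).T)<.06)&(Q[:,2]>.029)&(Q[:,2]<.038)&(im.max(1)>90)&(abs(im[:,0]-im[:,2])<80)
        q=Q[m]
        for _ in range(4):
            (o,r)=circ(q) if _ else (np.array(C),.042);e=abs(np.hypot(*(q[:,:2]-o).T)-r);q=q[e<(.02,.008,.005,.005)[_]]
        out.append(o);print(n,len(q),o.round(4),round(r,4))
    return out
if __name__=="__main__":
    s=float(sys.argv[1]);C,h=pt(s);a=cup(C);d=np.mean(a,0)-C;hv=np.radians(h)
    print("expected",C.round(4),"h",h.round(1),"ahead",(d@[np.cos(hv),np.sin(hv)]).round(4),"left",(d@[-np.sin(hv),np.cos(hv)]).round(4))
E
python3 -m pendant '[[-0.001,0.002,-0.003,0.002,-0.049,0.036,-0.05],[-0.001,0.002,-0.003,0.002,-0.083,0.064,-0.05],[-0.001,0.002,-0.003,0.002,-0.117,0.093,-0.05],[-0.001,0.003,-0.001,0.002,-0.16,0.129,-0.05],[-0.001,0.003,-0.001,0.002,-0.201,0.164,-0.05],[-0.001,0.003,-0.001,0.002,-0.243,0.199,-0.05],[-0.001,0.002,-0.002,0.002,-0.285,0.235,-0.05],[-0.001,0,-0.004,0.003,-0.328,0.27,-0.05],[-0.001,-0.002,-0.007,0.003,-0.37,0.305,-0.05]]'
python3 - <<'E'
import chk
from path import *
s=.066
C,h=pt(s);print(C,h);chk.cup(C)
rows([pose(*pt(x),tip=TIP) for x in .066+np.arange(1,11)*.010],-.05)
E
```

```text
time: 2.7
eef_pos: [0.4899, -0.3255, 0.0247]
tool_rot: [-0.316, 0.869, -0.358, 0.131]
contact_force: [-3.1, -2.8, 4.1]
finger_gap: 0.045
[ 0.52964674 -0.28537526] 45.160786479821766
scene 255 [ 0.5285 -0.2863] 0.0418
top 178 [ 0.5322 -0.2823] 0.0419
[-0.002,-0,-0.003,0.004,-0.032,0.026,-0.05], 
[-0.002,-0.018,-0.024,0.008,-0.071,0.058,-0.05], 
[-0.002,-0.05,-0.062,0.014,-0.11,0.091,-0.05], 
[-0.002,-0.097,-0.119,0.022,-0.149,0.124,-0.05], 
[-0.002,-0.16,-0.193,0.031,-0.189,0.157,-0.05], 
[-0.002,-0.239,-0.288,0.042,-0.229,0.191,-0.05], 
[-0.002,-0.335,-0.402,0.052,-0.27,0.225,-0.05], 
[-0.002,-0.447,-0.534,0.061,-0.312,0.261,-0.05], 
[-0.002,-0.555,-0.663,0.064,-0.355,0.297,-0.05], 
[-0.002,-0.653,-0.781,0.061,-0.397,0.332,-0.05], 
t 2.8 gap 0.044967194579122634 F [-0.3 -1.   0.2]
```

The cup is tracking to about 1 mm, so I'll carry on.

```bash
python3 -m pendant '[[-0.002,0,-0.003,0.004,-0.032,0.026,-0.05],[-0.002,-0.018,-0.024,0.008,-0.071,0.058,-0.05],[-0.002,-0.05,-0.062,0.014,-0.11,0.091,-0.05],[-0.002,-0.097,-0.119,0.022,-0.149,0.124,-0.05],[-0.002,-0.16,-0.193,0.031,-0.189,0.157,-0.05],[-0.002,-0.239,-0.288,0.042,-0.229,0.191,-0.05],[-0.002,-0.335,-0.402,0.052,-0.27,0.225,-0.05],[-0.002,-0.447,-0.534,0.061,-0.312,0.261,-0.05],[-0.002,-0.555,-0.663,0.064,-0.355,0.297,-0.05],[-0.002,-0.653,-0.781,0.061,-0.397,0.332,-0.05]]'; python3 chk.py .166
python3 - <<'E'
from path import *
rows([pose(*pt(x),tip=TIP) for x in .166+np.arange(1,11)*.010],-.05)
E
```

```text
time: 3.8
eef_pos: [0.5725, -0.2588, 0.024]
tool_rot: [-0.34, 0.933, -0.113, 0.041]
contact_force: [0.3, -1.9, 0.3]
finger_gap: 0.0449
scene 251 [ 0.5856 -0.2055] 0.0419
top 185 [ 0.5888 -0.2009] 0.0418
expected [ 0.5855 -0.2037] h 75.8 ahead 0.0009 left -0.0015
[-0.002,-0.085,-0.099,0.012,-0.032,0.025,-0.05], 
[-0.002,-0.167,-0.197,0.026,-0.072,0.058,-0.05], 
[-0.002,-0.243,-0.288,0.035,-0.113,0.092,-0.05], 
[-0.002,-0.313,-0.371,0.04,-0.154,0.127,-0.05], 
[-0.002,-0.381,-0.452,0.041,-0.194,0.161,-0.05], 
[-0.002,-0.448,-0.532,0.039,-0.235,0.195,-0.05], 
[-0.002,-0.514,-0.611,0.034,-0.275,0.229,-0.05], 
[-0.002,-0.58,-0.688,0.026,-0.314,0.262,-0.05], 
[-0.002,-0.645,-0.766,0.016,-0.354,0.295,-0.05], 
[-0.002,-0.709,-0.843,0.002,-0.392,0.327,-0.05], 
t 3.9 gap 0.04483432639300824 F [ 0.7  0.3 -0.2]
```

```bash
python3 -m pendant '[[-0.002,-0.085,-0.099,0.012,-0.032,0.025,-0.05],[-0.002,-0.167,-0.197,0.026,-0.072,0.058,-0.05],[-0.002,-0.243,-0.288,0.035,-0.113,0.092,-0.05],[-0.002,-0.313,-0.371,0.04,-0.154,0.127,-0.05],[-0.002,-0.381,-0.452,0.041,-0.194,0.161,-0.05],[-0.002,-0.448,-0.532,0.039,-0.235,0.195,-0.05],[-0.002,-0.514,-0.611,0.034,-0.275,0.229,-0.05],[-0.002,-0.58,-0.688,0.026,-0.314,0.262,-0.05],[-0.002,-0.645,-0.766,0.016,-0.354,0.295,-0.05],[-0.002,-0.709,-0.843,0.002,-0.392,0.327,-0.05]]'; python3 chk.py .266
python3 - <<'E'
from path import *
rows([pose(*pt(x),tip=TIP) for x in .266+np.arange(1,11)*.010],-.05)
E
```

```text
time: 4.9
eef_pos: [0.5984, -0.1576, 0.0245]
tool_rot: [-0.337, 0.926, 0.159, -0.058]
contact_force: [1.1, -0.2, -1.7]
finger_gap: 0.0447
scene 240 [ 0.5802 -0.1063] 0.0419
top 196 [ 0.5824 -0.1015] 0.0417
expected [ 0.5796 -0.1043] h 109.2 ahead -0.0002 left -0.0018
[-0.002,-0.058,-0.068,0.009,-0.03,0.027,-0.05], 
[-0.002,-0.117,-0.139,0.019,-0.069,0.059,-0.05], 
[-0.002,-0.171,-0.203,0.026,-0.108,0.092,-0.05], 
[-0.002,-0.219,-0.26,0.029,-0.147,0.125,-0.05], 
[-0.002,-0.261,-0.31,0.029,-0.186,0.158,-0.05], 
[-0.002,-0.298,-0.354,0.026,-0.225,0.19,-0.05], 
[-0.002,-0.33,-0.392,0.02,-0.264,0.223,-0.05], 
[-0.002,-0.356,-0.422,0.012,-0.302,0.255,-0.05], 
[-0.002,-0.376,-0.447,0.002,-0.34,0.287,-0.05], 
[-0.002,-0.392,-0.465,-0.01,-0.378,0.319,-0.05], 
t 5.0 gap 0.045045207525807304 F [ 0.9 -0.7 -0.5]
```

```bash
python3 -m pendant '[[-0.002,-0.058,-0.068,0.009,-0.03,0.027,-0.05],[-0.002,-0.117,-0.139,0.019,-0.069,0.059,-0.05],[-0.002,-0.171,-0.203,0.026,-0.108,0.092,-0.05],[-0.002,-0.219,-0.26,0.029,-0.147,0.125,-0.05],[-0.002,-0.261,-0.31,0.029,-0.186,0.158,-0.05],[-0.002,-0.298,-0.354,0.026,-0.225,0.19,-0.05],[-0.002,-0.33,-0.392,0.02,-0.264,0.223,-0.05],[-0.002,-0.356,-0.422,0.012,-0.302,0.255,-0.05],[-0.002,-0.376,-0.447,0.002,-0.34,0.287,-0.05],[-0.002,-0.392,-0.465,-0.01,-0.378,0.319,-0.05]]'; python3 chk.py .366
python3 - <<'E'
from path import *
rows([pose(*pt(x),tip=TIP) for x in .366+np.arange(1,11)*.009],-.05)
E
```

```text
time: 6.0
eef_pos: [0.5633, -0.063, 0.0245]
tool_rot: [-0.323, 0.889, 0.304, -0.111]
contact_force: [1.7, -1.3, 0.5]
finger_gap: 0.0448
scene 142 [ 0.5299 -0.02  ] 0.0419
top 191 [ 0.5316 -0.0161] 0.0419
expected [ 0.5287 -0.0183] h 127.7 ahead -0.001 left -0.0018
[-0.002,-0.001,-0.002,-0,-0.028,0.025,-0.05], 
[-0.002,0.008,0.008,-0.002,-0.063,0.054,-0.05], 
[-0.002,0.029,0.033,-0.007,-0.098,0.084,-0.05], 
[-0.002,0.063,0.073,-0.013,-0.133,0.113,-0.05], 
[-0.002,0.109,0.128,-0.021,-0.168,0.142,-0.05], 
[-0.002,0.169,0.199,-0.029,-0.204,0.172,-0.05], 
[-0.002,0.241,0.286,-0.039,-0.24,0.202,-0.05], 
[-0.002,0.327,0.388,-0.048,-0.276,0.233,-0.05], 
[-0.002,0.424,0.504,-0.056,-0.314,0.265,-0.05], 
[-0.002,0.525,0.623,-0.061,-0.353,0.298,-0.05], 
t 6.1 gap 0.04476487477170336 F [ 0.1 -0.7  0.8]
```

```bash
python3 -m pendant '[[-0.002,-0.001,-0.002,0,-0.028,0.025,-0.05],[-0.002,0.008,0.008,-0.002,-0.063,0.054,-0.05],[-0.002,0.029,0.033,-0.007,-0.098,0.084,-0.05],[-0.002,0.063,0.073,-0.013,-0.133,0.113,-0.05],[-0.002,0.109,0.128,-0.021,-0.168,0.142,-0.05],[-0.002,0.169,0.199,-0.029,-0.204,0.172,-0.05],[-0.002,0.241,0.286,-0.039,-0.24,0.202,-0.05],[-0.002,0.327,0.388,-0.048,-0.276,0.233,-0.05],[-0.002,0.424,0.504,-0.056,-0.314,0.265,-0.05],[-0.002,0.525,0.623,-0.061,-0.353,0.298,-0.05]]'; python3 chk.py .456
python3 - <<'E'
from path import *
rows([pose(*pt(x),tip=TIP) for x in .456+np.arange(1,11)*.0065],-.05)
E
```

```text
time: 7.1
eef_pos: [0.4961, 0.0035, 0.0244]
tool_rot: [-0.34, 0.934, 0.107, -0.039]
contact_force: [0.3, -2.1, 1.2]
finger_gap: 0.0451
scene 174 [0.4842 0.0561] 0.0418
top 194 [0.4857 0.0602] 0.0419
expected [0.4834 0.0591] h 103.4 ahead -0.0013 left -0.0013
[-0.003,0.07,0.08,-0.007,-0.022,0.018,-0.05], 
[-0.003,0.14,0.164,-0.021,-0.049,0.04,-0.05], 
[-0.002,0.21,0.248,-0.032,-0.076,0.062,-0.05], 
[-0.002,0.281,0.332,-0.042,-0.103,0.085,-0.05], 
[-0.002,0.354,0.418,-0.05,-0.131,0.109,-0.05], 
[-0.002,0.428,0.506,-0.056,-0.159,0.132,-0.05], 
[-0.002,0.505,0.598,-0.061,-0.187,0.156,-0.05], 
[-0.002,0.585,0.693,-0.064,-0.216,0.18,-0.05], 
[-0.002,0.664,0.788,-0.064,-0.244,0.204,-0.05], 
[-0.002,0.736,0.873,-0.061,-0.272,0.228,-0.05], 
t 7.2 gap 0.045326767334799845 F [ 0.7 -0.3 -1.2]
```

```bash
python3 -m pendant '[[-0.003,0.07,0.08,-0.007,-0.022,0.018,-0.05],[-0.003,0.14,0.164,-0.021,-0.049,0.04,-0.05],[-0.002,0.21,0.248,-0.032,-0.076,0.062,-0.05],[-0.002,0.281,0.332,-0.042,-0.103,0.085,-0.05],[-0.002,0.354,0.418,-0.05,-0.131,0.109,-0.05],[-0.002,0.428,0.506,-0.056,-0.159,0.132,-0.05],[-0.002,0.505,0.598,-0.061,-0.187,0.156,-0.05],[-0.002,0.585,0.693,-0.064,-0.216,0.18,-0.05],[-0.002,0.664,0.788,-0.064,-0.244,0.204,-0.05],[-0.002,0.736,0.873,-0.061,-0.272,0.228,-0.05]]'; python3 chk.py .521
python3 - <<'E'
from path import *
rows([pose(*pt(.521+k*.007),lean=40+k,zc=.02+k*.0004,tip=TIP) for k in np.arange(1,7)],-.05)
E
```

```text
time: 8.2
eef_pos: [0.4666, 0.0702, 0.0245]
tool_rot: [-0.336, 0.924, -0.171, 0.063]
contact_force: [-1.4, -1.1, 0.5]
finger_gap: 0.0452
scene 174 [0.4859 0.1209] 0.0421
top 108 [0.4894 0.1247] 0.0421
expected [0.4872 0.1237] h 69.0 ahead -0.0007 left -0.0007
[0.034,0.071,0.085,-0.011,-0.025,0.021,-0.05], 
[0.067,0.131,0.153,-0.021,-0.052,0.043,-0.05], 
[0.1,0.183,0.209,-0.028,-0.08,0.066,-0.05], 
[0.133,0.226,0.253,-0.032,-0.108,0.088,-0.05], 
[0.166,0.259,0.285,-0.032,-0.135,0.111,-0.05], 
[0.2,0.283,0.306,-0.029,-0.163,0.134,-0.05], 
t 8.3 gap 0.04485359996095124 F [-0.5  0.3  0.3]
```

```bash
python3 -m pendant '[[0.034,0.071,0.085,-0.011,-0.025,0.021,-0.05],[0.067,0.131,0.153,-0.021,-0.052,0.043,-0.05],[0.1,0.183,0.209,-0.028,-0.08,0.066,-0.05],[0.133,0.226,0.253,-0.032,-0.108,0.088,-0.05],[0.166,0.259,0.285,-0.032,-0.135,0.111,-0.05],[0.2,0.283,0.306,-0.029,-0.163,0.134,-0.05]]'
python3 - <<'E'
from path import *
from station import camera
p,r=pose(*pt(.563),lean=46,zc=.0224,tip=TIP);p0,r0,s=now();print((p-p0).round(4),np.degrees((r0.inv()*r).as_rotvec()))
for n in("scene","top"):
    c=camera(n);np.savez(n+"2.npz",**c)
    a=c["image"][100:240,260:430] if n=="scene" else c["image"][160:300,100:270]
    cv2.imwrite(f"pics/{n}2.png",cv2.resize(a[:,:,::-1],None,fx=4,fy=4))
rows([pose(*pt(.563+k*.006),lean=46,zc=.0224,tip=TIP) for k in np.arange(1,8)],-.05)
E
python3 -c "
import cv2,numpy as np
cv2.imwrite('pics/both2.png',cv2.resize(np.vstack([cv2.imread('pics/%s2.png'%n) for n in('scene','top')]),(364,600),interpolation=cv2.INTER_AREA))"
```

```text
time: 8.9
eef_pos: [0.4758, 0.1129, 0.0248]
tool_rot: [-0.375, 0.882, -0.264, 0.112]
contact_force: [-0.4, -0.7, -1.6]
finger_gap: 0.0449
[-0.0002 -0.0005  0.0001] [-0.05759211  0.0034767  -0.01100718]
[-0.002,0.014,0.011,0,-0.019,0.019,-0.05], 
[-0.002,0.018,0.015,-0,-0.04,0.04,-0.05], 
[-0.002,0.014,0.012,0.001,-0.061,0.062,-0.05], 
[-0.002,0.004,0.002,0.003,-0.082,0.084,-0.05], 
[-0.002,-0.015,-0.016,0.007,-0.104,0.106,-0.05], 
[-0.002,-0.04,-0.041,0.012,-0.125,0.128,-0.05], 
[-0.002,-0.074,-0.073,0.017,-0.146,0.15,-0.05], 
t 9.0 gap 0.044448066472790926 F [-1.2 -0.4  0.9]
```

View pics/top2.png

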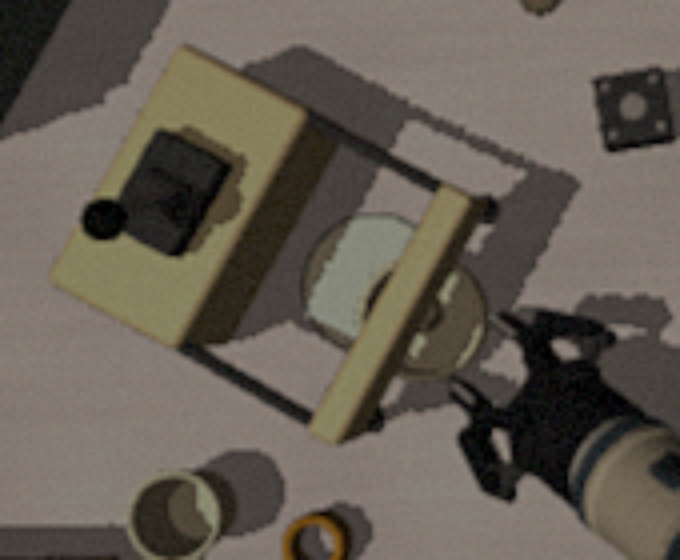

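View pics/scene2.png

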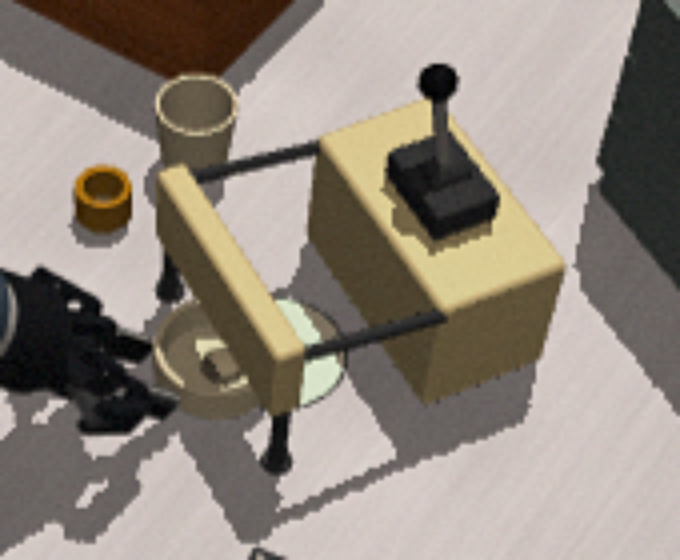

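The cup is under the hood, midway between the legs (top crop: cup about (425,320), plate about (375,285)). The fingers are well clear of the hood.

```bash
python3 -m pendant '[[-0.002,0.014,0.011,0,-0.019,0.019,-0.05],[-0.002,0.018,0.015,0,-0.04,0.04,-0.05],[-0.002,0.014,0.012,0.001,-0.061,0.062,-0.05],[-0.002,0.004,0.002,0.003,-0.082,0.084,-0.05],[-0.002,-0.015,-0.016,0.007,-0.104,0.106,-0.05],[-0.002,-0.04,-0.041,0.012,-0.125,0.128,-0.05]]'
python3 - <<'E'
from path import *
import chk
from station import camera
C,h=pt(.599);print(C);chk.cup(C)
p,r=pose(C,h,lean=46,zc=.0224,tip=TIP);p0,r0,s=now();print((p-p0).round(4))
# plate circle from earlier picture at z=0 : pale-green plate pixels
for n in("scene","top"):
    c=np.load(n+"0.npz");P=cloud(c);Q=P.reshape(-1,3)
    g=c["image"].reshape(-1,3).astype(int)
    m=(np.hypot(*(Q[:,:2]-plate).T)<.065)&(abs(Q[:,2])<.008)&(g[:,1]-g[:,0]>6)
    hull=cv2.convexHull(Q[m][:,:2].astype(np.float32))[:,0]; o,rr=circ(hull);print(n,m.sum(),"plate",o.round(4),rr.round(4))
rows([pose(plate-k*ex,YAW,lean=46,zc=.0224,tip=TIP) for k in(.004,0)],-.05)
c=camera("top");np.savez("top3.npz",**c)
cv2.imwrite("pics/top3.png",cv2.resize(c["image"][185:285,140:260,::-1],None,fx=6,fy=6))
E
```

```text
time: 9.6
eef_pos: [0.4976, 0.1423, 0.025]
tool_rot: [-0.376, 0.886, -0.25, 0.106]
contact_force: [-1.1, -0.5, -1.3]
finger_gap: 0.0448
[0.52738415 0.19094644]
scene 84 [0.5268 0.1882] 0.042
top 105 [0.5304 0.1921] 0.0414
[-0.0007 -0.0006 -0.0004]
scene 232 plate [0.53   0.1998] 0.0496
top 6 plate [0.548  0.2139] 0.037
[-0.002,-0.056,-0.054,0.01,-0.015,0.019,-0.05], 
[-0.002,-0.056,-0.054,0.01,-0.029,0.033,-0.05], 
t 9.7 gap 0.044878370971796776 F [1.  0.2 0.6]
```

View pics/top3.png

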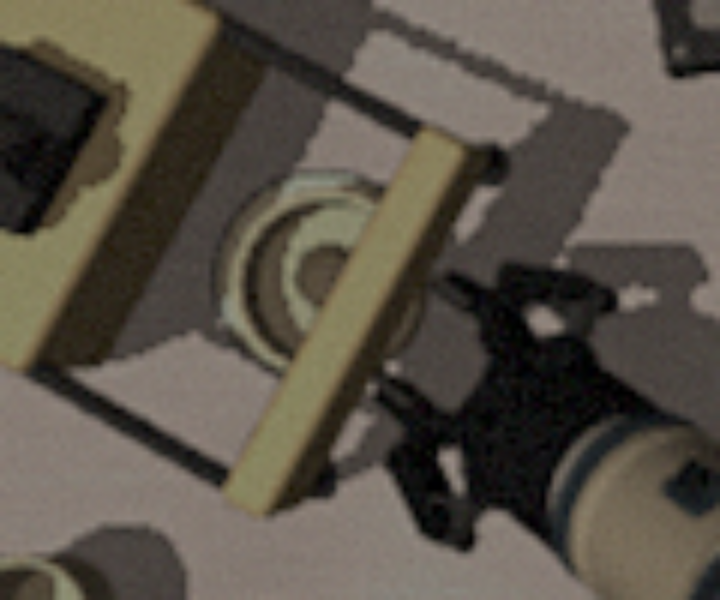

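```bash
python3 -m pendant '[[-0.002,-0.056,-0.054,0.01,-0.015,0.019,-0.05],[-0.002,-0.056,-0.054,0.01,-0.029,0.033,-0.05],[-0.002,-0.056,-0.054,0.01,-0.029,0.033,-0.05]]'
python3 - <<'E'
from path import *
import chk
from station import camera
a=np.array(chk.cup(plate));ey=np.array([-ex[1],ex[0]])
print("rel",((a-plate)@np.c_[ex,ey]).round(4).tolist())
p,r=pose(plate,YAW,lean=46,zc=.0224,tip=TIP);p0,r0,s=now();print((p-p0).round(4))
c=camera("top");np.savez("top4.npz",**c)
cv2.imwrite("pics/top4.png",cv2.resize(c["image"][195:270,150:240,::-1],None,fx=8,fy=8,interpolation=cv2.INTER_CUBIC))
E
```

```text
time: 10.05
eef_pos: [0.5043, 0.1487, 0.025]
tool_rot: [-0.378, 0.891, -0.233, 0.099]
contact_force: [0.1, -0.9, 0.7]
finger_gap: 0.0451
scene 67 [0.5311 0.1966] 0.0417
top 108 [0.534 0.198] 0.0419
rel [[-0.0029, -0.0003], [-0.0003, -0.0022]]
[0.0003 0.0002 0.0001]
```

View pics/top4.png

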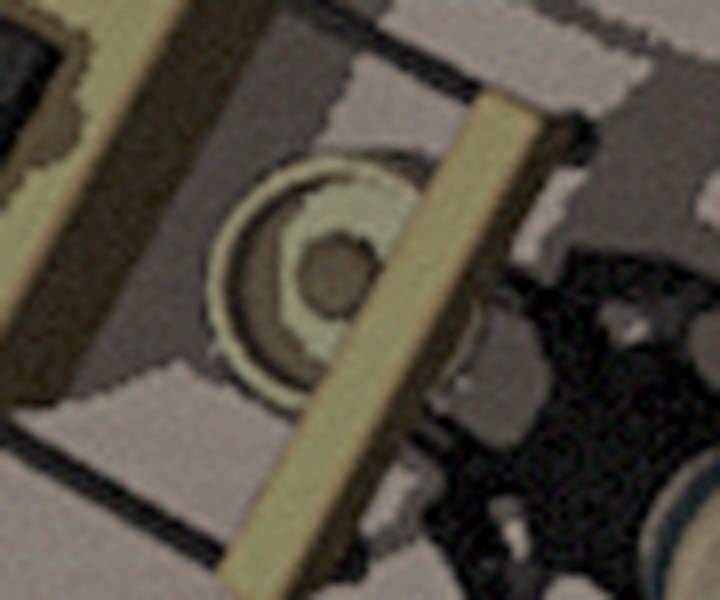

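The cup stands on the plate within about 2 mm in both views; the offset in the crop (cup ring centre about (345,285)) is parallax. Now I'll back out level, then up, and measure the ball.

Run:
```python
from path import *
k=np.array([0,0,1]);d=np.r_[ex,0];p0,r0,s=now()
up=pose(plate,YAW,lean=0)[1]
rows([(p0-.02*d,r0),(p0-.05*d,r0),(p0-.08*d+.02*k,r0),(p0-.08*d+.06*k,r0),(p0-.08*d+.10*k,r0)],-.05)
ey=np.array([-ex[1],ex[0]])
for n in("scene","top"):
    c=np.load(n+"2.npz");Q=cloud(c).reshape(-1,3);c0=np.r_[plate+.12*ex+.0336*ey,.193]
    q=Q[(np.hypot(*(Q-c0)[:,:2].T)<.03)&(Q[:,2]>.185)&(Q[:,2]<.225)]
    A=np.c_[2*q,np.ones(len(q))];b=np.linalg.lstsq(A,(q**2).sum(1),rcond=None)[0]
    m=b[:3];rel=m[:2]-plate;print(n,len(q),m.round(4),"box x,y",(rel@ex).round(4),(rel@ey).round(4),"r",np.sqrt(b[3]+m@m).round(4))
```

```text
[0,0,0,0,0.069,-0.072,-0.05], 
[0,0,0,0,0.174,-0.18,-0.05], 
[0,0,0,0,0.206,-0.357,-0.05], 
[0,0,0,0,0.062,-0.496,-0.05], 
[0,0,0,0,-0.082,-0.635,-0.05], 
t 10.2 gap 0.04457884744964401 F [-0.1 -0.7  0.5]
scene 78 [0.568  0.3138 0.1994] box x,y 0.1174 0.0247 r 0.0115
top 101 [0.5708 0.3171 0.199 ] box x,y 0.1216 0.0239 r 0.0122
```

```bash
python3 -m pendant '[[0,0,0,0,0.069,-0.072,-0.05],[0,0,0,0,0.174,-0.18,-0.05],[0,0,0,0,0.206,-0.357,-0.05],[0,0,0,0,0.062,-0.496,0.5],[0,0,0,0,-0.082,-0.635,1],[0,0,0,0,-0.082,-0.635,1]]' 30
python3 - <<'E'
from path import *
p0,r0,s=now();up=pose(plate,YAW,lean=0)[1];ey=np.array([-ex[1],ex[0]])
print(p0)
q=np.r_[plate-.06*ex+.0*ey,.28]
rv=(r0.inv()*up).as_rotvec()
rows([(p0+(q-p0)*f,r0*R.from_rotvec(rv*f)) for f in(.3,.6)],1)
E
```

```text
time: 10.8
eef_pos: [0.4671, 0.078, 0.1318]
tool_rot: [-0.378, 0.89, -0.231, 0.104]
contact_force: [0.6, 0.1, -0.5]
finger_gap: 0.0019
[0.46711012 0.07798566 0.13178859]
[-0.462,-0.006,0.001,-0.001,-0.241,-0.07,1], 
[-0.923,-0.013,0.002,-0.003,-0.482,-0.14,1], 
t 10.8 gap 0.0018683378274020365 F [ 0.6  0.1 -0.5]
```

```bash
python3 -m pendant '[[-0.25,-0.003,0,0,-0.12,-0.035,1],[-0.462,-0.006,0.001,-0.001,-0.241,-0.07,1],[-0.7,-0.01,0.001,-0.002,-0.36,-0.105,1],[-0.923,-0.013,0.002,-0.003,-0.482,-0.14,1],[-0.923,-0.013,0.002,-0.003,-0.482,-0.14,1]]'
python3 - <<'E'
from path import *
p0,r0,s=now();up=pose(plate,YAW,lean=0)[1];ey=np.array([-ex[1],ex[0]])
print(p0)
q=np.r_[plate+.03*ex+.075*ey,.30]
rv=(r0.inv()*up).as_rotvec()
rows([(p0+(q-p0)*f,r0*R.from_rotvec(rv*f)) for f in(.5,1)],1)
E
```

```text
time: 11.3
eef_pos: [0.4903, 0.1228, 0.2256]
tool_rot: [-0.155, 0.956, -0.245, 0.045]
contact_force: [-0.3, -0.0, 0.2]
finger_gap: -0.0
[0.49030069 0.12277388 0.22563886]
[-0.31,-0.009,0.007,-0.185,-0.339,-0.084,1], 
[-0.62,-0.019,0.015,-0.371,-0.678,-0.168,1], 
t 11.3 gap -2.6588916514475753e-05 F [-0.3 -0.   0.2]
```

```bash
python3 -m pendant '[[-0.15,-0.005,0.003,-0.09,-0.17,-0.042,1],[-0.31,-0.009,0.007,-0.185,-0.339,-0.084,1],[-0.46,-0.014,0.011,-0.278,-0.51,-0.126,1],[-0.62,-0.019,0.015,-0.371,-0.678,-0.168,1],[-0.62,-0.019,0.015,-0.371,-0.678,-0.168,1]]'
python3 - <<'E'
from path import *
p0,r0,s=now();up=pose(plate,YAW,lean=0)[1];ey=np.array([-ex[1],ex[0]])
print(p0)
rows([(np.r_[plate+.12*ex+.075*ey,z],up) for z in(.30,.25,.197)],1)
E
```

```text
time: 11.8
eef_pos: [0.4811, 0.267, 0.2985]
tool_rot: [0.001, 0.969, -0.249, -0.002]
contact_force: [-0.4, -0.0, -0.1]
finger_gap: -0.0003
[0.48113573 0.2669789  0.29846469]
[0.004,0.007,0.013,0.016,-0.429,-0.009,1], 
[0.004,0.007,0.013,0.017,-0.43,0.241,1], 
[0.004,0.007,0.013,0.018,-0.43,0.506,1], 
t 11.8 gap -0.00028601618811130636 F [-0.4 -0.  -0.1]
```

```bash
python3 -m pendant '[[0.004,0.007,0.013,0.016,-0.21,-0.009,1],[0.004,0.007,0.013,0.016,-0.429,-0.009,1],[0.004,0.007,0.013,0.016,-0.429,-0.009,1],[0.004,0.007,0.013,0.017,-0.43,0.12,1],[0.004,0.007,0.013,0.017,-0.43,0.241,1],[0.004,0.007,0.013,0.018,-0.43,0.37,1],[0.004,0.007,0.013,0.018,-0.43,0.506,1],[0.004,0.007,0.013,0.018,-0.43,0.506,1]]'
python3 - <<'E'
from path import *
from station import camera
p0,r0,s=now();up=pose(plate,YAW,lean=0)[1];ey=np.array([-ex[1],ex[0]])
print(p0,(p0[:2]-plate)@np.c_[ex,ey])
rows([(np.r_[plate+.12*ex+y*ey,.197],up) for y in(.05,.03,.01,0)],1)
c=camera("scene");cv2.imwrite("pics/s5.png",cv2.resize(c["image"][90:240,270:430,::-1],None,fx=4,fy=4))
E
```

```text
time: 12.6
eef_pos: [0.5235, 0.338, 0.1911]
tool_rot: [0.003, 0.968, -0.252, -0.004]
contact_force: [-0.0, -0.1, -0.3]
finger_gap: -0.0
[0.52346074 0.33804655 0.19114034] [0.11680261 0.07540483]
[0.014,0.01,-0.002,0.127,-0.016,-0.03,1], 
[0.014,0.01,-0.002,0.227,-0.016,-0.031,1], 
[0.014,0.01,-0.002,0.327,-0.016,-0.031,1], 
[0.014,0.01,-0.002,0.377,-0.016,-0.031,1], 
t 12.6 gap -1.77101274002937e-05 F [-0.  -0.1 -0.3]
```

View pics/s5.png

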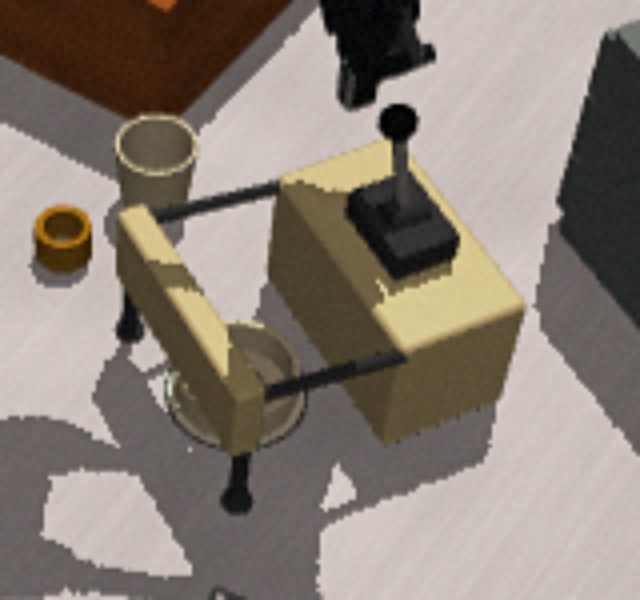

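The fingertip (355,100) is beside the ball (398,122), and the cup sits concentric on the plate at (235,385). I'll push the ball across.

```bash
python3 -m pendant '[[0.014,0.01,-0.002,0.03,-0.016,-0.06,1],[0.014,0.01,-0.002,0.08,-0.016,-0.06,1],[0.014,0.01,-0.002,0.127,-0.016,-0.06,1],[0.014,0.01,-0.002,0.177,-0.016,-0.06,1],[0.014,0.01,-0.002,0.227,-0.016,-0.06,1],[0.014,0.01,-0.002,0.277,-0.016,-0.06,1],[0.014,0.01,-0.002,0.327,-0.016,-0.06,1],[0.014,0.01,-0.002,0.327,-0.016,-0.06,1]]'
cat > ball.py <<'E'
from path import *
from station import camera
ey=np.array([-ex[1],ex[0]]);p0,r0,s=now();print("tool box xy",((p0[:2]-plate)@np.c_[ex,ey]).round(4),p0[2].round(4),"F",s["contact_force"].round(1))
c=camera("scene");P=cloud(c);Q=P.reshape(-1,3);g=c["image"].reshape(-1,3).astype(int)
b=(Q[:,:2]-plate)@np.c_[ex,ey]
m=(abs(b[:,0]-.12)<.02)&(b[:,1]<.03)&(b[:,1]>-.08)&(Q[:,2]>.145)&(Q[:,2]<.225)
h=np.c_[b[m],Q[m][:,2]]
for lo in np.arange(.145,.225,.01):
    t=h[(h[:,2]>=lo)&(h[:,2]<lo+.01)]
    if len(t):print(lo.round(3),len(t),t[:,1].min().round(3),np.median(t[:,1]).round(3),t[:,1].max().round(3))
cv2.imwrite("pics/s_last.png",cv2.resize(c["image"][90:240,270:430,::-1],None,fx=4,fy=4))
E
python3 ball.py
```

```text
time: 13.45
eef_pos: [0.5841, 0.3083, 0.205]
tool_rot: [-0.001, 0.968, -0.253, 0.001]
contact_force: [-1.1, -0.2, -0.1]
finger_gap: -0.0
tool box xy [0.1204 0.0079] 0.205 F [-1.1 -0.2 -0.1]
0.145 16 -0.011 -0.003 0.007
0.155 8 -0.013 -0.01 -0.003
0.165 7 -0.015 -0.012 -0.007
0.175 4 -0.017 -0.015 -0.012
0.185 12 -0.029 -0.021 0.012
0.195 54 -0.033 -0.018 0.013
0.205 72 -0.032 -0.015 0.024
0.215 17 -0.006 0.002 0.013
```

```bash
python3 -m pendant '[[0,0,0,0.02,0,0.01,1],[0,0,0,0.04,0,0.02,1],[0,0,0,0.055,0,0.03,1],[0,0,0,0.065,0,0.03,1],[0,0,0,0.065,0,0.03,1]]'; python3 ball.py
```

```text
time: 14.0
eef_pos: [0.5949, 0.3022, 0.1986]
tool_rot: [-0.0, 0.968, -0.253, 0.001]
contact_force: [-0.2, -0.1, 0.3]
finger_gap: 0.0
tool box xy [ 0.1204 -0.0044] 0.1986 F [-0.2 -0.1  0.3]
0.145 15 -0.015 -0.003 0.005
0.155 9 -0.019 -0.015 -0.006
0.165 6 -0.024 -0.019 -0.015
0.175 4 -0.022 -0.01 -0.006
0.185 28 -0.044 -0.014 0.003
0.195 79 -0.044 -0.031 0.009
0.205 40 -0.038 -0.014 0.008
0.215 14 -0.02 -0.011 0.003
```

```bash
python3 -m pendant '[[0,0,0,0.01,0,0,1],[0,0,0,0.018,0,0,1],[0,0,0,0.018,0,0,1]]'; python3 -m pendant '[[0,0,0,0.008,0,0,1],[0,0,0,0.008,0,0,1]]';python3 ball.py
```

```text
time: 14.35
eef_pos: [0.5963, 0.3016, 0.199]
tool_rot: [-0.001, 0.968, -0.252, -0.001]
contact_force: [-7.4, 3.1, 0.7]
finger_gap: -0.0001
time: 14.55
eef_pos: [0.5962, 0.3017, 0.199]
tool_rot: [-0.001, 0.968, -0.251, -0.003]
contact_force: [-6.5, 2.1, 1.0]
finger_gap: 0.0003
tool box xy [ 0.1206 -0.0058] 0.199 F [-6.5  2.1  1. ]
0.145 16 -0.013 -0.001 0.008
0.155 7 -0.019 -0.015 -0.011
0.165 5 -0.021 -0.02 -0.014
0.175 3 -0.019 -0.012 -0.006
0.185 31 -0.044 -0.016 0.007
0.195 79 -0.045 -0.032 0.007
0.205 37 -0.037 -0.016 0.005
0.215 16 -0.02 -0.004 0.007
```

The force rose to 8 N with no further motion, so the toggle is at its stop (predicted y −6 mm, measured −5.8). Backing off, then up.

```bash
python3 -m pendant '[[0,0,0,-0.06,0,0,1],[0,0,0,-0.15,0,0,1],[0,0,0,-0.2,0,-0.1,1],[0,0,0,-0.2,0,-0.3,1],[0,0,0,-0.2,0,-0.5,1],[0,0,0,-0.4,0.3,-0.6,1],[0,0,0,-0.6,0.6,-0.6,1],[0,0,0,-0.6,0.6,-0.6,1],[0,0,0,-0.6,0.6,-0.6,1]]'; python3 ball.py
python3 - <<'E'
from path import *
import chk
from station import camera
ey=np.array([-ex[1],ex[0]])
a=np.array(chk.cup(plate));print("cup rel mm",((a-plate)@np.c_[ex,ey]*1000).round(1).tolist())
c=np.load("top0.npz");d=camera("top");cv2.imwrite("pics/topend.png",d["image"][:,:,::-1])
for n,(u,v) in dict(anvil=(328,243),block=(260,186),jar=(274,138),bottle=(328,142),sparecup=(145,288),sparecap=(235,158),sleeve=(180,296),red=(350,291),yellow=(430,234),probe=(366,162)).items():
    f=lambda q:q["image"][v-22:v+22,u-22:u+22].astype(int)
    print(n,np.abs(f(c)-f(d)).mean().round(1),end=" ")
E
```

```text
time: 15.5
eef_pos: [0.4296, 0.2533, 0.3222]
tool_rot: [-0.002, 0.968, -0.251, -0.001]
contact_force: [1.8, 0.8, 1.2]
finger_gap: -0.0004
tool box xy [-0.003   0.1159] 0.3222 F [1.8 0.8 1.2]
0.145 19 -0.014 -0.005 0.005
0.155 5 -0.02 -0.018 -0.012
0.165 8 -0.023 -0.019 -0.012
0.185 16 -0.044 -0.039 -0.031
0.195 54 -0.045 -0.036 -0.022
0.205 10 -0.039 -0.033 -0.026
scene 61 [0.5311 0.1957] 0.0426
top 103 [0.5342 0.198 ] 0.042
cup rel mm [[-3.8, -0.7], [-0.2, -2.2]]
anvil 6.2 block 4.1 jar 4.5 bottle 4.5 sparecup 19.9 sparecap 4.1 sleeve 4.1 red 9.7 yellow 3.8 probe 4.3
```

View pics/topend.png

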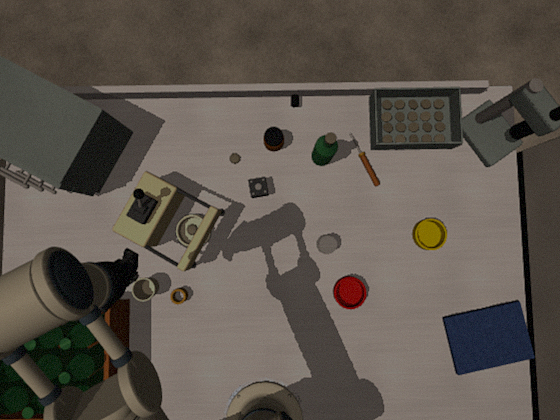

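View pics/s_last.png

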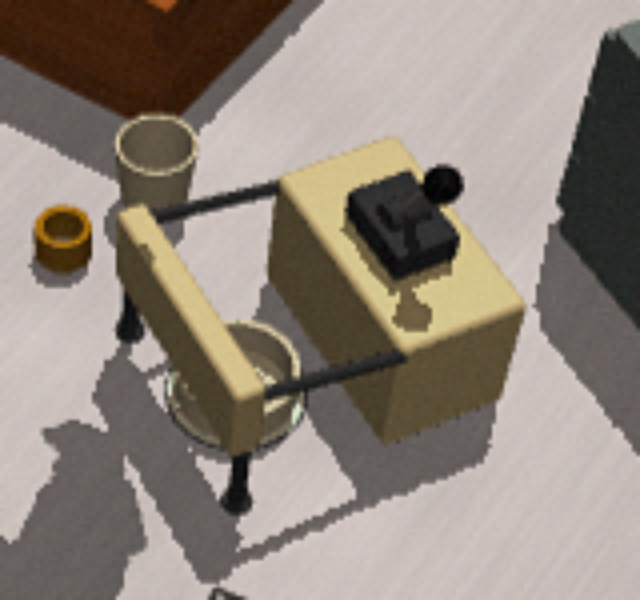

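Both views show the toggle thrown over to the −y side (ball at (442,184)) and the cup concentric on the plate at (235,385). The bystanders are in their original places and the arm is clear.

```bash
python3 -c "
from station import *
print(sign_off())"
```

```text
the job is handed in; nothing more can be done
None
```

The cup, with its cap still in it, now stands on the viewing plate, and the toggle is fully over to its other side. I handed the job in at about 15.6 s of the 72 s allowed.

- **Push:** I used two half-closed fingertips leaning back 40–46° as a cradle. The cup went between the anvil and the block, with planned clearances of about 26 mm and 39 mm, then in under the hood between the legs. It was never lifted. Tool force stayed around 5 N at the checks between moves.
- **Cup position:** It is about 2 mm short of the plate centre and 1.5 mm to its −y side. The two views disagreed slightly: the scene camera read −3.8 mm and −0.7 mm (along the box's x and y), the top camera −0.2 mm and −2.2 mm. That is roughly the 2 mm calibration error, and the last picture shows the cup concentric with the plate rim.
- **Toggle:** I pushed it with shut fingers until the force rose to about 8 N with no further movement. The ball ended near lamp box y −34 mm, as expected for fully on. At the start it measured y +24 mm, not the +34 mm the text implies for the off position.
- **Everything else:** The last top view showed no bystander moved. The picture comparison flagged the spare cup and, slightly, the red cup. I put that down to the arm and its shadow, because both sit where they were in the picture.

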